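# Pin and bolt the sloping die plate of the desk punch

### The arm

A 6-joint arm with a two-finger parallel gripper is mounted at the origin on the work surface. World frame = base frame: x ahead of the robot, y to its left, z up, the work surface at z = 0. Lengths are in m, angles in rad, forces in N, time in s.
With the tool pointing down it reaches from about 0.4 to 0.925 m from the base axis. Payload 12.5 kg.
Tool frame: the origin (TCP) lies at the very end of the fingers, on their centre line; the grasp point (between the pads) lies 19 mm behind it; z points along the fingers, y is the line along which they close (so a half turn about z gives the same grasp; the last joint's range is limited). The gripper opens to 95 mm and grips with 3 to 60 N. Pads are 20 mm wide; open, the fingers measure 119 mm over their backs; the gripper's body (75 mm by 180 mm) begins 59 mm behind the grasp point.
Start: joints at [-1.216, 0.491, 1.559, -0, 1.092, -0.106], TCP at [0.278, -0.56, 0.215] pointing down, gripper open.
Joint ranges: [-3.1, 3.1], [-0.84, 2.19], [0.05, 2.79], [-1.13, 4.28], [0.06, 2.93], [-2.69, 2.69]. Speed limits (rad/s): [2.22, 2.22, 2.79, 3.14, 3.14, 3.14].

### API

Orientations are given as a unit quaternion [x, y, z, w].
In Python, from bench import observe, capture, get_calibration, finish_job gives the robot as it stands.
- The arm moves only by the tool step_arm, never from a script. Its argument "motion" is text: rows parted by semicolons, each of 5 numbers parted by spaces: the shift along the tool's x, y, z as a fraction of full scale, then the turn about the tool's z as a fraction of full scale, then the opening, from -1 (shut) to 1 (fully open). A call has 1 to 20 rows; each row shifts and turns the commanded pose from where the row before left it, along the tool's axes as they then stand; what a row does not reach is not made up. Full scale, the value 1, is 5 cm for a shift and pi/2 rad for a turn. A row lasts 1/12 s, in which the tool goes at most 41.7 mm and 7.16 degrees, less where a joint would pass 70% of its speed; a pose out of reach is approached as far as the arm can. A call with a number of a shift or a turn outside -1 to 1 is refused whole. A call with a gripper value outside its range is refused whole. The fingers move at their own pace and stop on an object; "squeeze" is the grip in N (left out, the last holds). Time passes only in rows, so rows that do not move let the fingers close. It gives the time, the measured TCP pose, the force, the opening and the grip force at its end, in the units of the state.
- observe(): the state, without advancing time (a new reading comes with each control period).
- capture(name): name is "scene" or "top" or "wrist"; returns the picture (420x560x3 uint8, red, green, blue); there is no depth.
- get_calibration(name): a dict with "intrinsics" (3x3 intrinsics, pixels), "k1" (the pictures are not rectified: a ray, as slopes to the right and down, at radius r is drawn at 1 + k1 r^2 times it, then the intrinsics apply), "pose" (4x4, takes a point from camera to world coordinates); the wrist camera has in their place "tool_from_camera" (4x4, takes a point from camera to tool coordinates, whose origin is the TCP and whose axes are the flange's). Camera axes: x right, y down, z forward; pixel columns grow to the right and rows downward; lengths in m; the calibration is good to about 2 mm. A picture is of the moment at which its call begins: read the wrist's pose just before it. get_calibration takes no time and is no camera call.
- finish_job(): hands the job in; it is judged then, once.
The state is a dict: "clock": time; "qpos": joint angles; "qd": joint speeds; "tau": joint torques, N m; "tool_pos": TCP position; "orientation": TCP orientation; "ft_force": force on the tool from outside, world axes, zero at the start; "torque": the same for the moment, N m; "grip_width": opening from 0.0 (shut) to 1.0 (fully open); "gripper_force": force on a finger pad.
Only numpy, scipy, OpenCV 4.12 (cv2) and the standard library are available. Lean on these libraries where they do the work, as an engineer would, in place of code of your own. Each camera call takes 0.05 s, during which the arm holds its last target. There are 200 camera calls.

### The job

Take the pin with the tall straight round grip out of the wooden pin rack and push its rod through the hole in the middle of the punch's sloping plate until its collar sits flush on the plate. After that turn the plate's two wing bolts clockwise as far as they go, first the left one (as seen from the robot), then the right one. Leave the other two pins in the rack, the glass dish and the brass pencil box where they are.

Things in the scene. Friction and masses are not known exactly. Their poses are not given: they have to be found in the camera images.
- pin_straight: The steel pin to insert. Origin at the rod's tip (lower end), z from tip to head. Along z: nose tapering from 4 to 10 mm diameter over 8 mm, shank 10 mm diameter up to 45 mm, collar 22 mm diameter from 45 to 49 mm, plain cylindrical grip 18 mm diameter from 49 to 83 mm (flat top). About 100 g. Starts upright in any of the three rack holes.
- pin_collar (a point): Centre of the underside of that pin's collar, 45 mm above its tip; axes as the pin. When home it lies on hole.
- pin_ball: Steel pin with a 22 mm ball head on a thin neck, top 78 mm above its tip; must stay in the rack. Same foot as the straight-grip pin (45 mm shank of 10 mm, collar 22 x 4 mm). Origin at the tip.
- pin_flat: Steel pin with a flat disc head 26 mm in diameter, top 63 mm above its tip; must stay in the rack. Same foot as the straight-grip pin (45 mm shank of 10 mm, collar 22 x 4 mm). Origin at the tip.
- rack: Wooden block 50 (x) x 130 (y) x 55 mm high, fixed to the desk, origin at the centre of its underside, z up. Three vertical 12 mm holes, 50 mm deep, in a row along its y axis at -45, 0 and 45 mm; each pin stands with its collar on the block's top, its tip 10 mm above the desk.
- punch: The punch, fixed to the desk: base 150 (x) x 190 (y) x 12 mm, origin at the centre of its underside, z up, -x is the front, roughly towards the robot. Behind the plate a housing 100 mm high (x 66 to 98 mm) and a bent bar lever out to x 130 mm, 130 mm high. The die plate stands on side posts, with free room under its hole.
- die_plate: Aluminium plate 110 (x) x 200 (y) x 16 (z) mm, fixed to the punch, sloping 30 degrees down to the front. Origin at the centre of its underside; z square to the plate, up and frontward; x up the slope; y to the left as seen from the robot. Through hole, 12 mm diameter, chamfered, at its centre along z; wing bolts on the upper face at y = +70 mm (left) and -70 mm (right), x = 0.
- hole (a point): Centre of the hole's mouth on the plate's upper face (z = 16 mm of the plate); axes as the plate, about 80 mm above the desk.
- bolt_left (a joint): Turn of the left wing bolt (plate y = +70 mm), rad; grows clockwise seen from above the plate (about minus plate z). Hard stop at 1.35; starts at 0 to 0.4. At the stop the wing lies up and down the slope (along plate x); at value q it stands 1.35 - q anticlockwise of that. Stiff (0.08 N m), stays where left; does not rise or sink.
- bolt_left_grip (a point): Grip point of the left wing bolt, on its axis 28 mm above the plate. The wing is an upright flat bar 44 mm long (point x), 10 mm thick (point y), from 6 to 34 mm above the plate, over a round foot 24 mm in diameter, 6 mm high; the point's z is the plate's z and it turns with the bolt.
- bolt_right (a joint): Turn of the right wing bolt (plate y = -70 mm); same as the left in every way.
- bolt_right_grip (a point): Grip point of the right wing bolt, same as the left one.
- setter: Nickel-plated grommet setter, fixed to the desk between rack and punch: foot 60 (x) x 44 (y) x 12 mm, column, head up to 127 mm high. Origin at the centre of its underside. An obstacle.
- dish: Low round smoked-glass dish, 80 mm across, 28 mm high, loose; origin at the centre of its underside. Leave it alone.
- pencil_box: Closed flat brass pencil box 56 (x) x 191 (y) x 28 mm, loose; origin at the centre of its underside. Leave it alone.
Mind the look-alikes: they are no part of the job. What is shaped like the pin_straight but green, pink or red is not meant.

How it is judged:
On the way, in this order (a step that is already met when the one before it is completed fails the run):
1. the straight-grip pin is home in the plate's hole, collar on the plate (x of pin_collar in the frame of die_plate between -0.0025 and 0.0025 m and y of pin_collar in the frame of die_plate between -0.0025 and 0.0025 m and z of pin_collar in the frame of die_plate between 0.013 and 0.019 m and angle between the z axis of pin_straight and the z axis of die_plate, either way round below 0.1 rad), for 0.2 s.
2. then the left wing bolt is turned to its stop (all of step 1 and value of joint bolt_left above 1.25 rad), for 0.1 s.
3. then the right wing bolt is turned to its stop (all of step 2 and value of joint bolt_right above 1.25 rad), for 0.1 s.
At the end, for the whole second after the job is handed in: The straight-grip pin rests in the plate hole: collar within 2.5 mm of the hole centre and 3 mm of the face, axis within 0.1 rad; both wing bolts read over 1.25 rad (stop 1.35); the other two pins, the dish and the pencil box lie within 20 mm of their starts (all of step 3 and linear speed of pin_straight below 0.02 m/s and not (distance of any of pin_ball, pin_flat, dish, pencil_box from where it was at the start of the episode above 0.02 m)); the robot touches nothing.
It fails at once if the ball-headed pin is moved by more than 20 mm (distance of pin_ball from where it was at the start of the episode above 0.02 m).
It fails at once if the flat-headed pin is moved by more than 20 mm (distance of pin_flat from where it was at the start of the episode above 0.02 m).
It fails at once if the glass dish is moved by more than 20 mm (distance of dish from where it was at the start of the episode above 0.02 m).
It fails at once if the pencil box is moved by more than 20 mm (distance of pencil_box from where it was at the start of the episode above 0.02 m).
It also fails if it takes over 64 s, if anything falls off the work surface, if the arm or the gripper's body presses on something with over 40 N, if the wrist force passes 120 N, or if a joint passes its speed limit or range.

## Working session

There is one attempt and no reset: what is moved stays moved. The work goes in short steps, Python scripts to look and compute and a tool call to move; the robot and the scene stay as the last step left them, time stands still between calls to the robot, and variables do not carry over. Pictures are saved under pics/ and viewed, at most 10 in all, crops included, and the job is handed in when it is done.

Besides the shell and the picture viewer there is one more tool, called after ">>>" by a JSON object that holds its "name" and its "arguments". step_arm: Moves the arm, as the interface text tells. Its arguments: {"type":"object","properties":{"motion":{"type":"string"},"squeeze":{"type":"number"}},"required":["motion"]}

```bash
mkdir -p pics && ls
python3 - <<'E'
from bench import observe, capture, get_calibration
import cv2, numpy as np
np.set_printoptions(precision=4,suppress=True)
ims=[]
for n in ("scene","top","wrist"):
    im=capture(n); cv2.imwrite(f"pics/{n}0.png",im[:,:,::-1]); 
    c=get_calibration(n); print(n,{k:np.array(v).tolist() for k,v in c.items()})
print(observe())
E
```

```text
pics
scene {'intrinsics': [[430.60946082377546, 0.0, 274.8316829661404], [0.0, 430.60946082377546, 214.09982940499088], [0.0, 0.0, 1.0]], 'k1': 0.025031436158772027, 'pose': [[0.40130979166495406, 0.7416577855598846, -0.5374887721917916, 1.0145627099637675], [0.9158975317863406, -0.3307402921295257, 0.22746993302360927, -0.12930593086624312], [-0.009064346723307866, -0.5835705512450783, -0.8120118529541273, 0.8114701026001778], [0.0, 0.0, 0.0, 1.0]]}
top {'intrinsics': [[384.0102794179981, 0.0, 278.0120082540837], [0.0, 384.0102794179981, 212.2182177676539], [0.0, 0.0, 1.0]], 'k1': 0.03643001328602262, 'pose': [[0.0872367040397444, -0.9757780499089371, 0.20061643697412648, 0.382834197339767], [-0.9961874534937541, -0.0853359600667224, 0.018119917801135935, 0.06347011139958429], [-0.0005612218021504946, -0.20143229938468749, -0.9795022786061737, 0.9356125243194812], [0.0, 0.0, 0.0, 1.0]]}
wrist {'intrinsics': [[306.18928040990454, 0.0, 274.07679660244446], [0.0, 306.18928040990454, 210.63817692109788], [0.0, 0.0, 1.0]], 'k1': -0.058666328493750856, 'tool_from_camera': [[0.0009997442196762677, -0.9648530907168416, -0.26278796366206136, 0.0736723869411241], [0.9999992148470032, 0.0007660636330062682, 0.0009916914271901446, 0.00012891011443516565], [-0.0007555242364085564, -0.2627887487710763, 0.9648530990272354, -0.17024584732553394], [0.0, 0.0, 0.0, 1.0]]}
{'clock': 0.15, 'qpos': array([-1.2156,  0.4914,  1.5593, -0.    ,  1.0917, -0.1056]), 'qd': array([-0.001 , -0.0017, -0.001 , -0.0004, -0.0006,  0.0018]), 'tau': array([  0.0008, -61.2899, -25.8277,   0.0692,   0.0474,  -0.0001]), 'tool_pos': array([ 0.2779, -0.5596,  0.2142]), 'orientation': array([ 0.9736,  0.2284, -0.0001, -0.0004]), 'ft_force': array([-0.1971, -0.4071, -0.9191]), 'torque': array([ 0.0065,  0.0292, -0.0176]), 'gripper_force': 0.0, 'grip_width': 0.9995446654664091}
```

View pics/scene0.png

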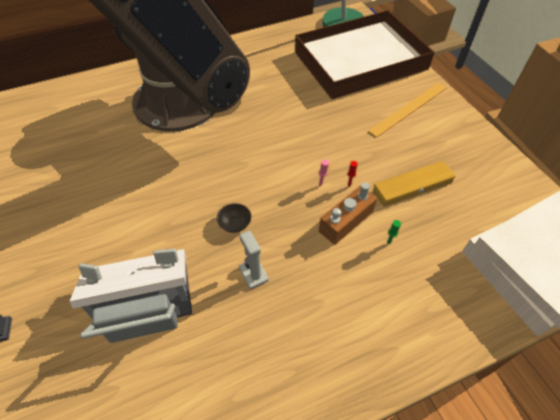

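View pics/top0.png

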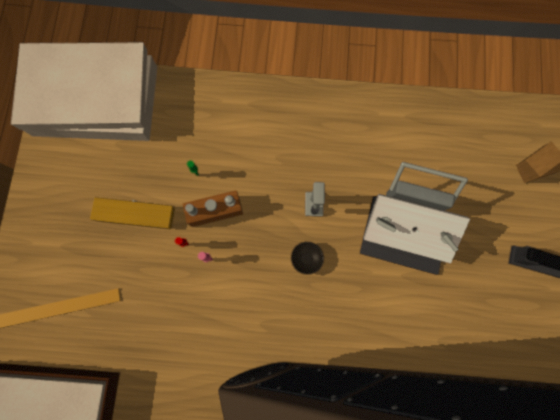

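The scene view shows the rack at (350,213), with ball, flat and straight heads at about (336,215), (350,204) and (364,190). The setter is at (252,262), the dish at (234,217), the punch at (130,290), and pink, red and green look-alikes at (323,170), (352,172) and (394,232). The top view shows the pins at (190,209), (211,205) and (230,200), and the plate hole at (415,229). I'll confirm the pin in an enlarged crop and measure at the same time.

```bash
cat > h.py <<'E'
import cv2, numpy as np
from bench import observe, capture, get_calibration
from scipy.spatial.transform import Rotation as R
np.set_printoptions(precision=4,suppress=True)
def campose(n,st=None):
    c=get_calibration(n)
    if n!="wrist": return np.array(c["pose"])
    T=np.eye(4); T[:3,:3]=R.from_quat(st["orientation"]).as_matrix(); T[:3,3]=st["tool_pos"]
    return T@np.array(c["tool_from_camera"])
def rays(n,px,st=None):
    c=get_calibration(n); K=np.array(c["intrinsics"]); k=c["k1"]
    d=(np.atleast_2d(px)-K[:2,2])/[K[0,0],K[1,1]]
    u=d.copy()
    for _ in range(30): u=d/(1+k*(u**2).sum(1,keepdims=True))
    T=campose(n,st); v=np.c_[u,np.ones(len(u))]@T[:3,:3].T
    return T[:3,3],v/np.linalg.norm(v,axis=1,keepdims=True)
def onz(n,px,z,st=None):
    o,v=rays(n,px,st); return o+v*((z-o[2])/v[:,2])[:,None]
def tri(os,vs):
    A=[np.eye(3)-np.outer(v,v) for v in vs]
    p=np.linalg.solve(sum(A),sum(a@o for a,o in zip(A,os)))
    return p,[np.linalg.norm(a@(p-o)) for a,o in zip(A,os)]
def proj(n,P,st=None):
    c=get_calibration(n); K=np.array(c["intrinsics"]); T=campose(n,st)
    q=(np.atleast_2d(P)-T[:3,3])@T[:3,:3]; u=q[:,:2]/q[:,2:]
    u=u*(1+c["k1"]*(u**2).sum(1,keepdims=True)); return u*[K[0,0],K[1,1]]+K[:2,2]
E
python3 - <<'E'
from h import *
s=cv2.imread("pics/scene0.png"); t=cv2.imread("pics/top0.png")
def crop(im,x,y,w,h,f): return cv2.resize(im[y:y+h,x:x+w],(w*f,h*f),interpolation=cv2.INTER_CUBIC)
a=crop(s,310,150,100,100,4); b=crop(t,170,180,100,50,4)
c=crop(t,360,160,110,110,3)[:330]; d=crop(s,70,240,130,100,3)
out=np.zeros((600,800,3),np.uint8)
out[:300,:400]=a[100:400]; out[:200,400:800]=b; out[300:600,:390]=d; out[270:600,400:730]=c
cv2.imwrite("pics/crop1.png",out)
print(onz("top",[[190,209],[211,205],[230,200]],0.12)); 
print("scene straight h",onz("scene",[[364,190],[350,204],[336,215]],0.11))
print("hole",onz("top",[[415,229]],0.08))
E
```

```text
[[0.5404 0.2693 0.12  ]
 [0.5532 0.2251 0.12  ]
 [0.5679 0.1853 0.12  ]]
scene straight h [[0.5693 0.2616 0.11  ]
 [0.5894 0.2171 0.11  ]
 [0.6021 0.178  0.11  ]]
hole [[ 0.5466 -0.2302  0.08  ]]
```

View pics/crop1.png

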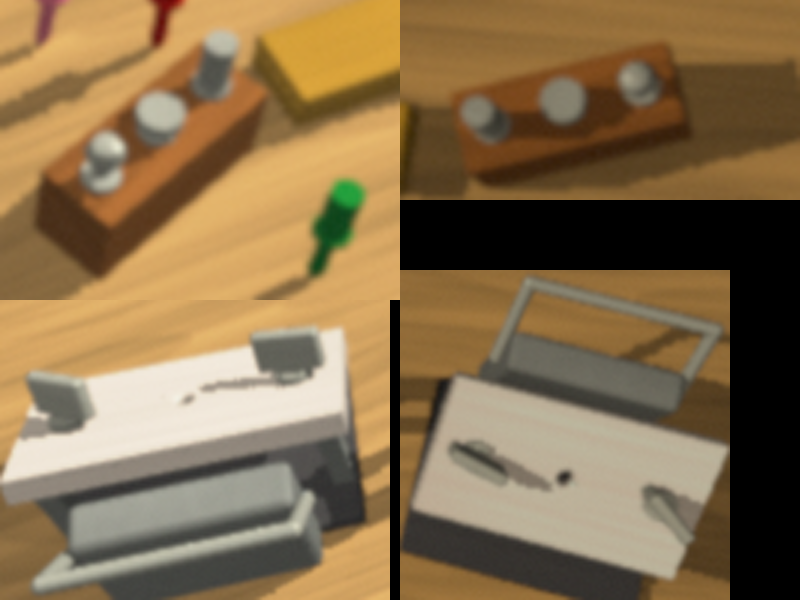

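Candidates for the pin in the scene view are the steel tall cylinder (365,187), pink (323,170), red (352,172) and green (394,232). The last three are coloured, and the other rack heads are a flat disc (350,204) and a ball (336,213). The steel straight cylinder in the rack's +y end hole is the one meant, and the crop confirms it. Next I triangulate the pin, hole and plate.

Run:
```python
from h import *
P={"top":((365.5,185),(189.2,206.5)),"collar":((363,196),(193.3,212)),"hole":((131,273.7),(414.7,229))}
for k,(s,t) in P.items():
    o1,v1=rays("scene",[s]); o2,v2=rays("top",[t]); print(k,*tri([o1,o2],[v1[0],v2[0]]))
# plate corners: heights upper edge / lower edge from 30deg slope about hole
h=.08
for n,px,z in (("UL",(378.3,195.3),h+.0275),("UR",(469,219),h+.0275),("LR",(451.7,263),h-.0275),("LL",(365,239.3),h-.0275)): print(n,onz("top",[px],z)[0])
print("bolts",onz("top",[(386,224.3),(449.3,241.7)],h+.025))
print("rackends",onz("top",[(190,209),(230,200)],.08))
```

```text
top [0.5505 0.2781 0.0972] [np.float64(0.0005460019150182542), np.float64(0.0005460019150183132)]
collar [0.5475 0.2795 0.0543] [np.float64(0.002301215461481168), np.float64(0.0023012154614811746)]
hole [ 0.5466 -0.2302  0.0793] [np.float64(0.00040821256690473255), np.float64(0.00040821256690474746)]
UL [ 0.6099 -0.1392  0.1075]
UR [ 0.5736 -0.3361  0.1075]
LR [ 0.4809 -0.3228  0.0525]
LL [ 0.5176 -0.1259  0.0525]
bolts [[ 0.5467 -0.1588  0.105 ]
 [ 0.5205 -0.295   0.105 ]]
rackends [[0.5481 0.2794 0.08  ]
 [0.5769 0.1912 0.08  ]]
```

Pin top is at about (0.550, 0.278, 0.097) and the hole at (0.547, -0.230, 0.079). Plate yaw is about -10.4° and the rack row about +18°. I'm moving over the pin.

>>> {"name": "step_arm", "arguments": {"motion": "0.56 -0.57 -0.04 0 1;0.56 -0.57 -0.04 0 1;0.56 -0.57 -0.04 0 1;0.56 -0.57 -0.04 0 1;0.56 -0.57 -0.04 0 1;0.56 -0.57 -0.04 0 1;0.56 -0.57 -0.04 0 1;0.56 -0.57 -0.04 0 1;0.56 -0.57 -0.04 0 1;0.56 -0.57 -0.04 0 1;0.56 -0.57 -0.04 0 1;0.56 -0.57 -0.04 0 1;0.56 -0.57 -0.04 0 1;0.56 -0.57 -0.04 0 1;0.56 -0.57 -0.04 0 1;0.56 -0.57 -0.04 0 1;0.56 -0.57 -0.04 0 1;0.56 -0.57 -0.04 0 1;0.56 -0.57 -0.04 0 1;0.56 -0.57 -0.04 0 1"}}

```text
clock: 1.82
tool_pos: [0.5262, 0.2019, 0.2546]
orientation: [0.974, 0.229, -0.0, 0.0]
ft_force: [0.8, -1.3, 1.1]
grip_width: 1.0
gripper_force: 0.0
```

>>> {"name": "step_arm", "arguments": {"motion": "0.56 -0.57 0 0 1;0.56 -0.57 0 0 1;0 0 0 -0.0756 1;0 0 0 -0.0756 1;0 0 0 -0.0756 1;0 0 0 -0.0756 1;0 0 0 -0.0756 1;0 0 0 -0.0756 1;0 0 0 -0.0756 1;0 0 0 -0.0756 1;0 0 0 -0.0756 1;0 0 0 -0.0756 1;0 0 0 -0.0756 1;0 0 0 -0.0756 1;0 0 0 0 1"}}

```text
clock: 3.07
tool_pos: [0.5508, 0.2757, 0.2543]
orientation: [0.585, 0.811, -0.0, -0.0]
ft_force: [0.5, -0.2, -0.1]
grip_width: 1.0
gripper_force: 0.0
```

```bash
cat >> h.py <<'E'
def rel(target,phi_deg,st=None):
    """tool-frame shift (units of 5 cm) and turn (units of 90 deg) to a target TCP with tool-x azimuth phi"""
    st=st or observe(); M=R.from_quat(st["orientation"]).as_matrix()
    d=M.T@(np.array(target)-st["tool_pos"])/0.05
    phi=np.degrees(np.arctan2(M[1,0],M[0,0])); t=-((phi_deg-phi+180)%360-180)/90
    print("clock",round(st["clock"],2),"tcp",st["tool_pos"],"phi %.2f"%phi,"tilt",M[:,2],"shift units",d,"turn units %.4f"%t)
E
python3 - <<'E'
from h import *
st=observe(); im=capture("wrist"); cv2.imwrite("pics/w1.png",im[:,:,::-1]); np.save("st1.npy",st,allow_pickle=True)
rel([.549,.279,.25],108,st)
print(proj("wrist",[[.549,.279,.093],[.549,.279,.055]],st))
cv2.imwrite("pics/w1v.png",cv2.resize(im[:,:,::-1],None,fx=1.4,fy=1.4))
E
```

```text
clock 3.07 tcp [0.5508 0.2757 0.2543] phi 108.37 tilt [-0.0005 -0.0003 -1.    ] shift units [ 0.0746 -0.0124  0.0869] turn units 0.0041
[[273.6643 192.65  ]
 [273.7165 186.2321]]
```

View pics/w1v.png

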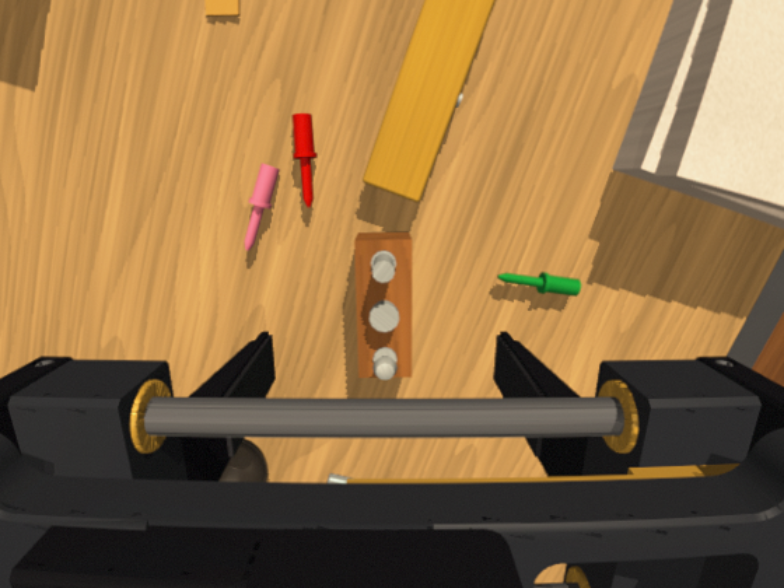

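The wrist view shows the steel straight-grip pin in the rack at (384,270)/1.4 = (274.3,192.9), matching the predicted (273.7,192.7). The coloured look-alikes lie on the desk. I'm descending to grasp the top 18 mm of the grip.

>>> {"name": "step_arm", "arguments": {"motion": "0.074 0 0 0.004 1;0 0 0.55 0 1;0 0 0.55 0 1;0 0 0.55 0 1;0 0 0.55 0 1;0 0 0.55 0 1;0 0 0.55 0 1;0 0 0.2 0 1;0 0 0.08 0 1;0 0 0 0 1;0 0 0 0 -1;0 0 0 0 -1;0 0 0 0 -1;0 0 0 0 -1;0 0 0 0 -1;0 0 0 0 -1;0 0 0 0 -1;0 0 0 0 -1;0 0 0 0 -1", "squeeze": 15}}

```text
clock: 4.7
tool_pos: [0.5497, 0.2792, 0.0756]
orientation: [0.59, 0.807, -0.0, 0.0]
ft_force: [-0.1, -0.1, 0.2]
grip_width: 0.427
gripper_force: 0.0
```

>>> {"name": "step_arm", "arguments": {"motion": "0 0 0 0 -1;0 0 0 0 -1;0 0 0 0 -1;0 0 0 0 -1;0 0 0 0 -1;0 0 0 0 -1"}}

```text
clock: 5.2
tool_pos: [0.5497, 0.2792, 0.0755]
orientation: [0.59, 0.807, -0.0, -0.0]
ft_force: [-0.9, 0.6, -1.1]
grip_width: 0.184
gripper_force: 14.9
```

>>> {"name": "step_arm", "arguments": {"motion": "0 0 -0.1 0 -1;0 0 -0.3 0 -1;0 0 -0.6 0 -1;0 0 -0.7 0 -1;0 0 -0.7 0 -1;0 0 -0.7 0 -1;0 0 -0.7 0 -1;0 0 -0.4 0 -1;0 0 -0.2 0 -1;0 0 0 0 -1"}}

```text
clock: 6.03
tool_pos: [0.5501, 0.2794, 0.2978]
orientation: [0.59, 0.807, 0.001, 0.001]
ft_force: [0.6, -0.2, -1.7]
grip_width: 0.188
gripper_force: 15.0
```

>>> {"name": "step_arm", "arguments": {"motion": "0 0 0 -0.069 -1;0 0 0 -0.069 -1;0 0 0 -0.069 -1;0 0 0 -0.069 -1;0 0 0 -0.069 -1;0 0 0 -0.069 -1;0 0 0 -0.069 -1;0 0 0 -0.069 -1;0 0 0 -0.069 -1;0 0 0 -0.069 -1;0 0 0 0 -1"}}

```text
clock: 6.95
tool_pos: [0.5493, 0.279, 0.2934]
orientation: [0.087, 0.996, -0.001, -0.001]
ft_force: [-0.0, -0.0, -1.0]
grip_width: 0.182
gripper_force: 15.0
```

>>> {"name": "step_arm", "arguments": {"motion": "-0.06 -0.3 0 0 -1;-0.13 -0.75 0 0 -1;-0.13 -0.75 0 0 -1;-0.13 -0.75 0 0 -1;-0.13 -0.75 0 0 -1;-0.13 -0.75 0 0 -1;-0.13 -0.75 0 0 -1;-0.13 -0.75 0 0 -1;-0.13 -0.75 0 0 -1;-0.13 -0.75 0 0 -1;-0.13 -0.75 0 0 -1;-0.13 -0.75 0 0 -1;-0.13 -0.75 0 0 -1;-0.13 -0.75 0 0 -1;-0.05 -0.2 0 0 -1;0 0 0.3 0 -1;0 0 0.7 0 -1;0 0 0.7 0 -1;0 0 0.3 0 -1;0 0 0 0 -1"}}

```text
clock: 8.62
tool_pos: [0.5454, -0.2403, 0.1913]
orientation: [0.091, 0.996, 0.002, -0.003]
ft_force: [-0.4, -0.5, -0.8]
grip_width: 0.181
gripper_force: 15.0
```

Run:
```python
from h import *
st=observe(); im=capture("wrist"); cv2.imwrite("pics/w2.png",im[:,:,::-1]); np.save("st2.npy",st,allow_pickle=True)
print(st["grip_width"],st["gripper_force"])
rel([.5466,-.2302,.2],169.6,st)
print(proj("wrist",[[.5466,-.2302,.0793],[.5467,-.1588,.105],[.5205,-.295,.105]],st))
cv2.imwrite("pics/w2v.png",cv2.resize(im[:,:,::-1],None,fx=1.4,fy=1.4))
```

```text
0.18146012423438182 14.955116361379623
clock 8.62 tcp [ 0.5454 -0.2403  0.1913] phi 169.61 tilt [-0.0065  0.0037 -1.    ] shift units [ 0.0144  0.2028 -0.173 ] turn units 0.0001
[[284.7422 207.6976]
 [366.9403 200.7899]
 [206.5719 199.3275]]
```

View pics/w2v.png

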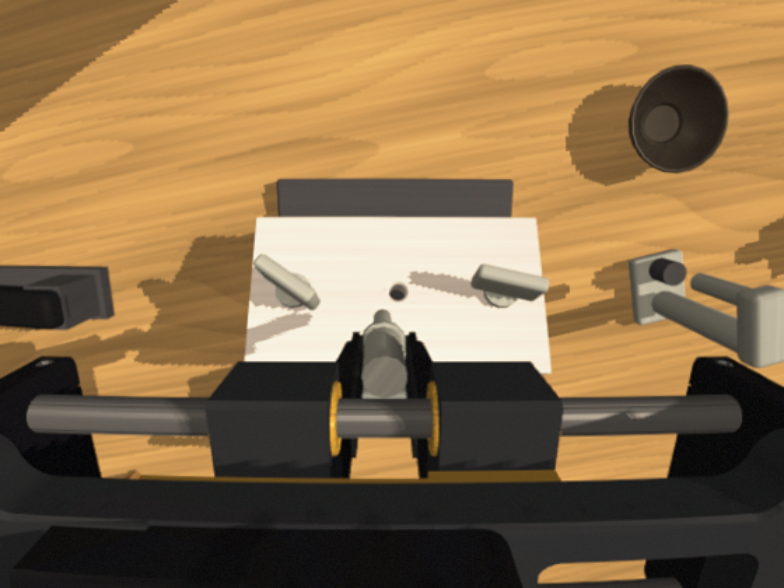

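The wrist view shows the pin held upright, tip near (383,313)/1.4, and the hole at (398,292)/1.4 = (284.3,208.6), close to the predicted (284.7,207.7). The left wing is at (511,283)/1.4 and the right at (288,282)/1.4. I'm refining the hole and tip.

Run:
```python
from h import *
st=np.load("st2.npy",allow_pickle=True).item(); g=cv2.cvtColor(cv2.imread("pics/w2.png"),cv2.COLOR_BGR2GRAY)
r=g[200:218,274:296]; m=(r<120).astype(np.uint8); n,l,s,c=cv2.connectedComponentsWithStats(m)
for i in range(1,n): print(s[i],c[i]+[274,200])
M=R.from_quat(st["orientation"]).as_matrix()
print("tip/collar px pred",proj("wrist",[st["tool_pos"]+M@[0,0,.0655],st["tool_pos"]+M@[0,0,.0205],st["tool_pos"]+M@[0,0,-.0175]],st))
for i in range(1,n):
    if s[i][4]>30: print("hole",onz("wrist",[c[i]+[274,200]],.0793,st))
    # triangulate with top
        
b=max(range(1,n),key=lambda i:s[i][4]); o1,v1=rays("wrist",[c[b]+[274,200]],st); o2,v2=rays("top",[(414.7,229)]); print(tri([o1,o2],[v1[0],v2[0]]))
t=g[205:262,262:288]; print(cv2.resize(t,None,fx=1,fy=1)[12:40:2])
# plate top (front) edge line
pts=[]
for x in range(200,365,5):
    col=cv2.cvtColor(cv2.imread("pics/w2.png"),cv2.COLOR_BGR2GRAY)[130:175,x].astype(int); pts.append((x,130+np.argmax(np.diff(col))+.5))
pts=np.array(pts); k=np.polyfit(pts[:,0],pts[:,1],1); P=onz("wrist",[[200,np.polyval(k,200)],[360,np.polyval(k,360)]],.0793-.0275,st); print("front edge yaw",np.degrees(np.arctan2(*(P[1]-P[0])[[0,1]])),P)
```

```text
[ 4  3 12 12 97] [283.8557 208.732 ]
tip/collar px pred [[274.4493 222.1887]
 [274.4897 242.4627]
 [274.5397 267.7264]]
hole [[ 0.5475 -0.2312  0.0793]]
(array([ 0.5478, -0.2311,  0.0759]), [np.float64(0.0005257994045132347), np.float64(0.0005257994045132456)])
[[239 239 239 239 239 239 239 239 239 239 239 239 239 239 239 239 239 239
  239 239 239 240 239 240 239 239]
 [241 241 242 241 242 242 242 242 242 243 243 243 243 243 242 242 242 241
  241 241 241 241 242 241 241 242]
 [238 238 238 238 239 240 239 226 181 146 132 135 153 173 207 232 239 239
  238 239 238 238 238 238 238 238]
 [238 238 239 239 239 221 148 100  95 101 104 111 121 128 133 152 209 238
  240 239 239 238 238 238 239 238]
 [239 240 240 241 220 136  92  92  97 101 107 114 123 130 135 140 172 225
  241 241 240 240 240 240 240 240]
 [240 240 240 241 218 123  92  96  98 102 107 116 123 131 138 141 147 208
  241 241 240 240 240 240 240 240]
 [241 242 243 244 211 105  91  96 100 103 109 115 122 125 129 131 139 175
  226 241 241 242 241 240 240 240]
 [242 235 199 139 109 118 139 150 167 176 178 183 187 189 188 182 168 155
  152 151 173 222 242 242 242 242]
 [171 125 146 178 184 183 185 185 183 171 155 150 149 164 183 189 193 191
  187 185 182 173 178 221 242 243]
 [135 157 161 145 119 103 105 103 101 104 107 111 115 123 127 130 135 139
  148 162 182 186 180 171 181 224]
 [149 133 110  97  92  94  94  95  95  96  96 100 102 108 117 127 135 137
  139 141 145 158 174 180 180 175]
 [104  93  91  91  92  96  95  95  96  98  99 101 102  97  91  90 100 116
  132 140 144 142 147 163 183 189]
 [ 91  91  91  92  94  94  93  96  96  97 100 104 105 102  92  88  84  83
   81  86 116 141 146 151 169 186]
 [ 91  90  93  92  91  92  95  97  97 101 100 103 106 101  92  89  84  83
   78  75  75  91 125 146 158 173]]
front edge yaw 10.322367680730547 [[ 0.484  -0.3047  0.0518]
 [ 0.5129 -0.1464  0.0518]]
```

>>> {"name": "step_arm", "arguments": {"motion": "0 0.1 0.2 0 -1;0 0.11 0.3 0 -1;0 0 0.2 0 -1;0 0 0.1 0 -1;0 0 0 0 -1;0 0 0 0 -1;0 0 0 0 -1"}}

```text
clock: 9.25
tool_pos: [0.5497, -0.2311, 0.1564]
orientation: [0.089, 0.996, -0.0, 0.001]
ft_force: [0.6, 0.1, -1.4]
grip_width: 0.185
gripper_force: 15.0
```

Run:
```python
from h import *
st=observe(); im=capture("wrist"); cv2.imwrite("pics/w3.png",im[:,:,::-1])
rel([.5476,-.2299,.1515],169.65,st)
M=R.from_quat(st["orientation"]).as_matrix()
print("tip pred",proj("wrist",[st["tool_pos"]+M@[0,0,.0655],[.5474,-.2310,.078],[.5474,-.2310,.086]],st))
cv2.imwrite("pics/w3v.png",cv2.resize(im[150:290,200:350,::-1],None,fx=4,fy=4,interpolation=cv2.INTER_CUBIC))
```

```text
clock 9.25 tcp [ 0.5497 -0.2311  0.1564] phi 169.77 tilt [ 0.0011 -0.0007 -1.    ] shift units [0.0449 0.0169 0.0979] turn units 0.0014
tip pred [[274.4481 222.1881]
 [274.1622 214.9756]
 [274.1542 217.6897]]
```

View pics/w3v.png

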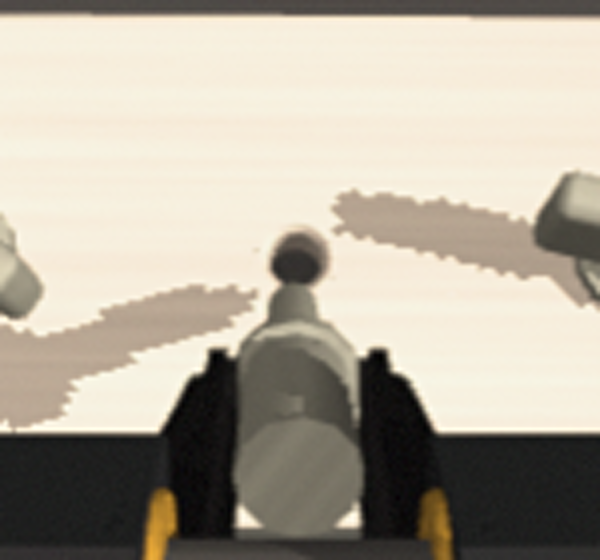

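The crop shows the tip at (293,283)/4+(200,150) = (273.2,220.8) and the hole at (275.2,214.3). The tip needs about +1.5 mm in tool y and +2 mm in tool x. I'll correct that, then lower the nose into the mouth while watching the force.

>>> {"name": "step_arm", "arguments": {"motion": "0.04 0.03 0.05 0 -1;0 0 0.05 0 -1;0 0 0.03 0 -1;0 0 0.03 0 -1;0 0 0.03 0 -1;0 0 0.03 0 -1;0 0 0.03 0 -1;0 0 0 0 -1;0 0 0 0 -1"}}

```text
clock: 10.05
tool_pos: [0.5476, -0.229, 0.143]
orientation: [0.089, 0.996, 0.0, -0.0]
ft_force: [-0.8, 0.4, -0.9]
grip_width: 0.185
gripper_force: 15.0
```

>>> {"name": "step_arm", "arguments": {"motion": "0 0 0.03 0 -1;0 0 0.03 0 -1;0 0 0.03 0 -1;0 0 0.03 0 -1;0 0 0 0 -1;0 0 0 0 -1"}}

```text
clock: 10.55
tool_pos: [0.5474, -0.229, 0.1369]
orientation: [0.089, 0.996, 0.0, -0.0]
ft_force: [-2.2, -1.3, -2.6]
grip_width: 0.185
gripper_force: 15.0
```

>>> {"name": "step_arm", "arguments": {"motion": "0.055 0 0.012 0 -1;0.055 0 0.012 0 -1;0.055 0 0.012 0 -1;0.055 0 0.012 0 -1;0 0 0 0 -1;0 0 0 0 -1"}}

```text
clock: 11.05
tool_pos: [0.5368, -0.2272, 0.135]
orientation: [0.089, 0.996, -0.0, 0.0]
ft_force: [0.8, -1.9, 0.9]
grip_width: 0.186
gripper_force: 15.0
```

Run:
```python
from h import *
st=observe(); im=capture("wrist"); print(st["ft_force"],st["torque"],st["tool_pos"],st["grip_width"])
cv2.imwrite("pics/w4v.png",cv2.resize(im[150:290,200:350,::-1],None,fx=4,fy=4,interpolation=cv2.INTER_CUBIC))
```

```text
[ 0.7647 -1.9036  0.8873] [-0.4215 -0.3585  0.0049] [ 0.5368 -0.2272  0.135 ] 0.18565448996492878
```

View pics/w4v.png

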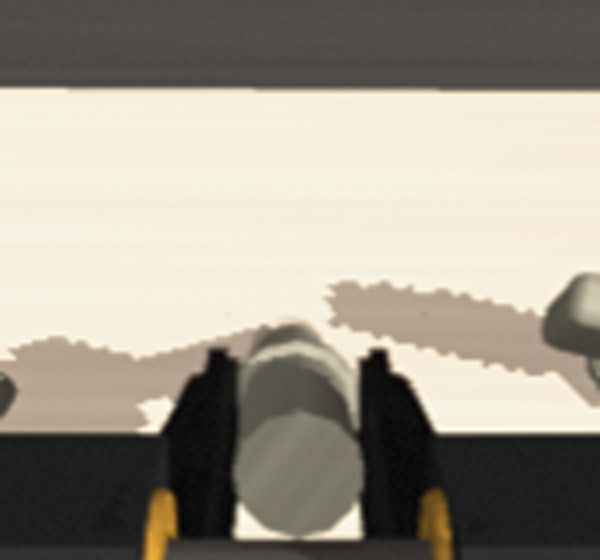

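The crop shows the pin pivoting forward in the pads, with the shank foreshortened at (290,330) and the tip captured in the hole. The forces are small, so I'm continuing the tilt.

>>> {"name": "step_arm", "arguments": {"motion": "0.053 0 0.023 0 -1;0.053 0 0.023 0 -1;0.053 0 0.023 0 -1;0.053 0 0.023 0 -1;0 0 0 0 -1;0.046 0 0.037 0 -1;0.046 0 0.037 0 -1;0.046 0 0.037 0 -1;0.046 0 0.037 0 -1;0 0 0 0 -1;0 0 0 0 -1"}}

```text
clock: 12.02
tool_pos: [0.5171, -0.2234, 0.1225]
orientation: [0.089, 0.996, 0.0, -0.0]
ft_force: [0.3, -2.5, -1.0]
grip_width: 0.185
gripper_force: 15.0
```

Run:
```python
from h import *
st=observe(); im=capture("scene"); w=capture("wrist"); print(st["ft_force"],st["torque"],st["tool_pos"],st["grip_width"])
out=np.zeros((420,800,3),np.uint8)
out[:400,:400]=cv2.resize(im[210:310,80:180,::-1],None,fx=4,fy=4,interpolation=cv2.INTER_CUBIC)
out[:420,410:800]=cv2.resize(w[150:290,210:340,::-1],None,fx=3,fy=3,interpolation=cv2.INTER_CUBIC)
cv2.imwrite("pics/w5v.png",out)
```

```text
[ 0.3138 -2.4631 -0.9973] [-0.441  -0.2289 -0.1211] [ 0.5171 -0.2234  0.1225] 0.1850911993716977
```

View pics/w5v.png

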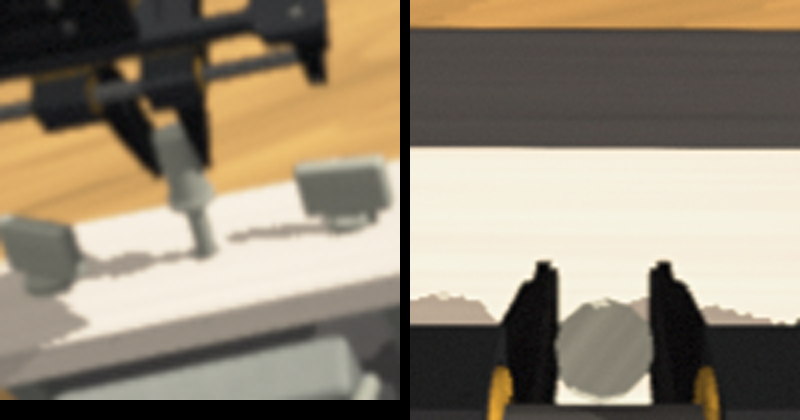

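The scene crop shows the pin leaning with its axis about square to the plate, nose in the hole at (205,250). The wrist crop shows only the flat top, so it is lined up with the camera's view. I'm pushing along the hole axis.

>>> {"name": "step_arm", "arguments": {"motion": "-0.03 0 0.052 0 -1;-0.03 0 0.052 0 -1;-0.03 0 0.052 0 -1;-0.03 0 0.052 0 -1;-0.03 0 0.052 0 -1;-0.03 0 0.052 0 -1;0 0 0 0 -1"}}

```text
clock: 12.7
tool_pos: [0.5263, -0.2252, 0.1065]
orientation: [0.089, 0.996, -0.0, -0.0]
ft_force: [1.0, -3.9, -4.0]
grip_width: 0.183
gripper_force: 15.0
```

>>> {"name": "step_arm", "arguments": {"motion": "-0.03 0 0.052 0 -1;-0.03 0 0.052 0 -1;-0.03 0 0.052 0 -1;-0.03 0 0.052 0 -1;0 0 0 0 -1"}}

```text
clock: 13.12
tool_pos: [0.5318, -0.2264, 0.0967]
orientation: [0.089, 0.996, -0.0, -0.0]
ft_force: [-3.9, -5.6, 4.2]
grip_width: 0.184
gripper_force: 15.0
```

>>> {"name": "step_arm", "arguments": {"motion": "-0.02 -0.01 0.035 0 -1;-0.02 -0.01 0.035 0 -1;-0.02 0 0.035 0 -1;0 0 0 0 -1"}}

```text
clock: 13.45
tool_pos: [0.5351, -0.2278, 0.0927]
orientation: [0.089, 0.996, -0.0, 0.0]
ft_force: [-5.5, -1.9, 15.0]
grip_width: 0.184
gripper_force: 15.0
```

Run:
```python
from h import *
st=observe(); im=capture("scene"); w=capture("wrist"); print(st["ft_force"],st["torque"],st["tool_pos"],st["grip_width"])
out=np.zeros((420,800,3),np.uint8)
out[:400,:400]=cv2.resize(im[210:310,80:180,::-1],None,fx=4,fy=4,interpolation=cv2.INTER_CUBIC)
out[:420,410:800]=cv2.resize(w[150:290,210:340,::-1],None,fx=3,fy=3,interpolation=cv2.INTER_CUBIC)
cv2.imwrite("pics/w6v.png",out)
```

```text
[-5.4994 -1.8918 14.9692] [-0.3313  0.7862 -0.0213] [ 0.5351 -0.2278  0.0927] 0.18433022166586843
```

View pics/w6v.png

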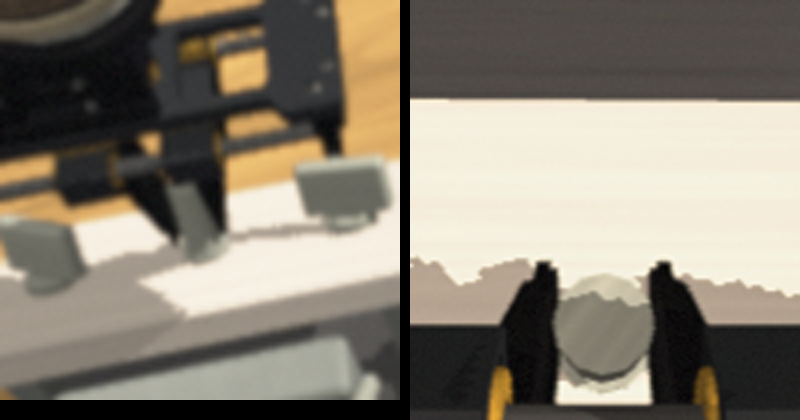

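The crops show the collar resting on the plate at (205,245), with a reaction of about 16 N along the plate normal, so the pin looks seated. I'm releasing it and lifting.

>>> {"name": "step_arm", "arguments": {"motion": "0 0 0 0 -0.16;0 0 0 0 -0.16;0 0 0 0 -0.16;0 0 0 0 -0.16;0 0 0 0 -0.16;0 0 0 0 -0.16;0 0 -0.2 0 -0.16;0 0 -0.5 0 -0.16;0 0 -0.7 0 -0.16;0 0 -0.7 0 -0.16;0 0 -0.5 0 -0.16;0 0 -0.2 0 -0.16;0 0 0 0 -0.16;0 0 0 0 -0.16"}}

```text
clock: 14.72
tool_pos: [0.5346, -0.2275, 0.2311]
orientation: [0.089, 0.996, 0.0, -0.0]
ft_force: [0.0, -0.0, -0.3]
grip_width: 0.42
gripper_force: 0.0
```

Run:
```python
from h import *
st=observe(); w=capture("wrist"); cv2.imwrite("pics/w7.png",w[:,:,::-1]); np.save("st7.npy",st,allow_pickle=True)
print(st["tool_pos"],st["grip_width"],st["ft_force"])
cv2.imwrite("pics/w7v.png",cv2.resize(w[120:280,170:390,::-1],None,fx=3.5,fy=3.5,interpolation=cv2.INTER_CUBIC))
c,s=np.cos(np.radians(-10.35)),np.sin(np.radians(-10.35))
ex=np.array([.866*c,.866*s,.5]);n=np.array([-.5*c,-.5*s,.866]);ey=np.array([-s,c,0]);H=np.array([.5472,-.2306,.078])
pr=lambda P:(proj("wrist",P,st)-[170,120])*3.5
print("collar centre/top/boltfeet",pr([H+.004*n,H+.038*n,H+.07*ey,H-.07*ey,H+.07*ey+.034*n,H-.07*ey+.034*n]))
```

```text
[ 0.5346 -0.2275  0.2311] 0.4196560516049251 [ 0.0105 -0.0201 -0.2561]
collar centre/top/boltfeet [[362.8101 310.0106]
 [362.7938 278.1256]
 [586.2503 314.1208]
 [139.3653 312.5999]
 [610.4016 283.1908]
 [115.1822 281.5032]]
```

View pics/w7v.png

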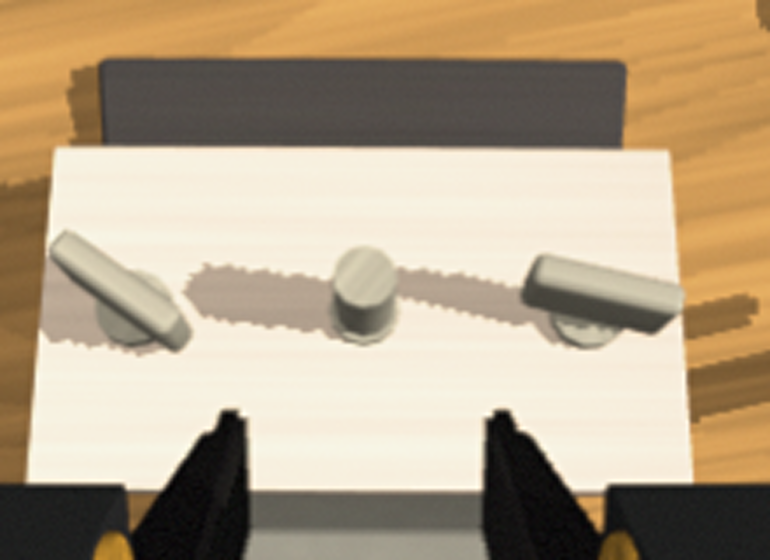

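The pin is seated: its top appears at (365,277), with (363,278) predicted for home. From the crop, the left wing lies about 76° anticlockwise of plate x, ends at (543,262) and (680,295). The right wing lies about 52°, ends at (65,240) and (180,335). Next I straddle the left wing.

>>> {"name": "step_arm", "arguments": {"motion": "0 0 0 0.0758 -0.16;0 0 0 0.0758 -0.16;0 0 0 0.0758 -0.16;0 0 0 0.0758 -0.16;0 0 0 0.0758 -0.16;0 0 0 0.0758 -0.16;0 0 0 0.0758 -0.16;0 0 0 0.0758 -0.16;0 0 0 0.0758 -0.16;0 0 0 0.0758 -0.16;0 0 0 0.0758 -0.16;0 0 0 0.0758 -0.16;0 0 0 0.0758 -0.16;0 0 0 0.0758 -0.16;0 0 0 0.0758 -0.16;0.45 -0.1 0.2 0 -0.16;0.45 -0.1 0.4 0 -0.16;0.45 -0.1 0.4 0 -0.16;0 0 0 0 -0.16;0 0 0 0 -0.16"}}

```text
clock: 16.43
tool_pos: [0.5462, -0.1585, 0.1792]
orientation: [0.831, 0.556, -0.001, -0.002]
ft_force: [-0.9, -1.3, 0.4]
grip_width: 0.421
gripper_force: 0.0
```

Run:
```python
from h import *
rel([.5470,-.1594,.094],67.4)
st=observe(); w=capture("wrist")
c,s=np.cos(np.radians(-10.35)),np.sin(np.radians(-10.35))
n=np.array([-.5*c,-.5*s,.866]);ey=np.array([-s,c,0]);ex=np.array([.866*c,.866*s,.5]);H=np.array([.5472,-.2306,.078])
L=H+.07*ey
th=np.radians(76); d=np.cos(th)*ex+np.sin(th)*ey
print(proj("wrist",[L+.034*n+.022*d,L+.034*n-.022*d,L+.034*n],st))
# wing top: fit bright-grey strip via hue: plate/wing segmentation
hsv=cv2.cvtColor(w,cv2.COLOR_RGB2HSV); cv2.imwrite("pics/w8.png",w[:,:,::-1])
x,y=proj("wrist",[L+.034*n],st)[0].astype(int); 
for r in range(y-40,y+45,6): print(r," ".join("%3d"%v for v in w[r,x-50:x+51:4,2]))
```

```text
clock 16.43 tcp [ 0.5462 -0.1585  0.1792] phi 67.56 tilt [-0.0043  0.0016 -1.    ] shift units [-0.0103  0.0305  1.7035] turn units 0.0018
[[270.8509 195.9818]
 [270.9446 244.577 ]
 [270.8981 221.0887]]
181  93  90  89  91  74 122 178 180 188 197 206 215 219 215 223 215 215 219 213 220 218 219 221 220 221 217
187  80  79  76  75 197 214 217 216 219 216 212 214 218 217 221 218 218 217 214 219 219 219 219 222 220 218
193  73  75  75  77 106 218 218 217 220 218 216 218 220 221 169 142 134 104 219 220 220 218 220 224 221 220
199  85  77  75  74  76 218 218 217 218 219 218 216 181 201 136  92  68  68 126 220 219 217 220 222 221 221
205  94  73  74  75  78 174 216 219 217 221 218 215 167 178 121  72  69  69 141 113 221 218 220 221 221 221
211  93  73  75  74  76  81 220 219 217 221 220 218 166 176 123  72  67  68 160 177 123 220 220 221 224 221
217  93  93  77  74  74  77 218 217 219 219 221 220 164 179 123  71  68  69 111 168 128 220 219 222 223 221
223  90  92  73  74  75  76 147 218 220 218 222 218 162 180 125  71  68  67 115 139 178 220 218 221 222 221
229  90  91  86  77  75  75  73 221 220 218 222 222 160 180 123  72  69  68 141 173 218 222 220 220 222 223
235  93  90  89  75  75  74  74 208 219 220 220 223 162 180 126  70  68  83 140 142 222 223 220 223 224 225
241  93  91  91  28  15  43  75 113 221 220 220 224 161 178 127  70 214 143 140 136 220 219 134  18  36 227
247  97  83  19  22  30  29  73  72 221 221 220 223 223 214 217 224 223 141 141 151 220 218 106  31  20  20
253  70  21  19  17  28  31  73  75 182 221 222 220 223 219 218 220 221 143 144 145 219 221 102  29  17  22
259  22  20  19  23  15  22  73  77  82 222 222 220 224 220 218 220 222 139 144 166 217 221  72  27  32  22
265  19  19  17  29  16  17  74  74  75 219 222 221 222 222 218 222 222 159 141 149 219 221  57  26  33  19
```

The wing's top strip sits at columns 268–274, running straight down the picture as predicted (270.9), so the tool is aligned. I'm descending, narrowing the fingers and turning clockwise.

>>> {"name": "step_arm", "arguments": {"motion": "-0.01 0.02 0.5 0 -0.16;0 0 0.5 0 -0.16;0 0 0.4 0 -0.16;0 0 0.2 0 -0.16;0 0 0.1 0 -0.16;0 0 0 0 -0.5;0 0 0 0 -0.5;0 0 0 0 -0.5;0 0 0 0 -0.5;0 0 0 0 -0.5;0 0 0 0 -0.5", "squeeze": 10}}

```text
clock: 17.4
tool_pos: [0.5478, -0.1605, 0.097]
orientation: [0.832, 0.555, 0.0, 0.0]
ft_force: [-0.1, -0.7, -0.9]
grip_width: 0.25
gripper_force: 0.0
```

>>> {"name": "step_arm", "arguments": {"motion": "0.02 -0.02 0.05 0 -0.5;0 0 0 0.0745 -0.5;0 0 0 0.0745 -0.5;0 0 0 0.0745 -0.5;0 0 0 0.0745 -0.5;0 0 0 0.0745 -0.5;0 0 0 0.0745 -0.5;0 0 0 0 -0.5"}}

```text
clock: 18.07
tool_pos: [0.5467, -0.159, 0.0941]
orientation: [0.972, 0.233, -0.0, -0.0]
ft_force: [-1.8, 0.0, 3.6]
grip_width: 0.25
gripper_force: 2.5
```

Run:
```python
from h import *
rel([.5470,-.1594,.094],-13); st=observe(); print(st["ft_force"],st["torque"],st["grip_width"]*95)
```

```text
clock 18.07 tcp [ 0.5467 -0.159   0.0941] phi 26.94 tilt [-0.0005 -0.     -1.    ] shift units [0.0009 0.0094 0.0013] turn units 0.4438
[-1.8225  0.0165  3.5842] [0.0437 0.366  0.1416] 23.765848950744946
```

>>> {"name": "step_arm", "arguments": {"motion": "0 0 0 0.074 -0.5;0 0 0 0.074 -0.5;0 0 0 0.074 -0.5;0 0 0 0.074 -0.5;0 0 0 0.074 -0.5;0 0 0 0.074 -0.5;0 0 0 0 -1;0 0 0 0 -1;0 0 0 0 -1;0 0 0 0 -1;0 0 0 0 -1;0 0 0 0 -1", "squeeze": 25}}

```text
clock: 19.07
tool_pos: [0.5465, -0.1598, 0.0935]
orientation: [0.994, -0.107, -0.001, 0.0]
ft_force: [-2.7, -6.2, -3.3]
grip_width: 0.104
gripper_force: 25.0
```

Run:
```python
from h import *
rel([.5470,-.1594,.094],-13); st=observe(); print(st["ft_force"],st["torque"],st["grip_width"]*95,st["gripper_force"])
```

```text
clock 19.07 tcp [ 0.5465 -0.1598  0.0935] phi -12.33 tilt [-0.0013 -0.0008 -1.    ] shift units [ 0.0082 -0.0092 -0.01  ] turn units 0.0074
[-2.6563 -6.1816 -3.2978] [-1.1261  0.5849  0.2986] 9.912463963290026 24.958397448062897
```

Grip width is 9.9 mm, so the wing lies flat between the pads at -12.3°, against plate yaw of -10.4°. I'll nudge a little against the stop, then release and lift.

>>> {"name": "step_arm", "arguments": {"motion": "0 0 0 0.03 -1;0 0 0 0 -1;0 0 0 0 -1;0 0 0 0 -0.3;0 0 0 0 -0.3;0 0 0 0 -0.3;0 0 0 0 -0.3;0 0 0 0 -0.3;0 0 -0.3 0 -0.16;0 0 -0.6 0 -0.16;0 0 -0.6 0 -0.16;0 0 -0.3 0 -0.16;0 0 0 0 -0.16;0 0 0 0 -0.16"}}

```text
clock: 20.23
tool_pos: [0.5472, -0.1591, 0.1845]
orientation: [0.991, -0.134, 0.001, 0.0]
ft_force: [-0.8, 0.1, -0.7]
grip_width: 0.421
gripper_force: 0.0
```

Run:
```python
from h import *
c,s=np.cos(np.radians(-10.35)),np.sin(np.radians(-10.35))
n=np.array([-.5*c,-.5*s,.866]);ey=np.array([-s,c,0]);ex=np.array([.866*c,.866*s,.5]);H=np.array([.5472,-.2306,.078])
L=H+.07*ey; st=observe(); w=capture("wrist"); cv2.imwrite("pics/w9.png",w[:,:,::-1])
Rr=H-.07*ey+.026*n; phi=-10.35+np.degrees(np.arctan2(np.sin(.93),np.cos(.93)*.866)); print("R target",Rr,phi)
rel([Rr[0],Rr[1],.094],phi,st)
print(proj("wrist",[L+.034*n+.022*ex,L+.034*n-.022*ex,L+.034*n],st))
x,y=proj("wrist",[L+.034*n],st)[0].astype(int)
for r in range(y-36,y+37,6): print(r,x-40," ".join("%3d"%v for v in w[r,x-40:x+41:4,2]))
```

```text
R target [ 0.5218 -0.2971  0.1005] 46.79370557908015
clock 20.23 tcp [ 0.5472 -0.1591  0.1845] phi -15.39 tilt [ 0.0014 -0.0006 -1.    ] shift units [0.2411 2.7965 1.8102] turn units -0.6909
[[272.3413 204.3253]
 [276.2098 239.4831]
 [274.3924 222.9675]]
186 234  94 118 218 218 220 221 221 221 223 116  82 160 140 139 142 141 141 142 143 143 142
192 234 105 100 221 219 218 217 216 220 130 110  83  81  78 141 141 140 139 140 138 139 139
198 234  88  90 210 219 218 217 217 165 171 122  91  82 109  99 140 139 139 139 138 141 142
204 234  95  97 133 221 222 222 223 207 172 125 110  89 106 120 140 141 140 140 140 140 143
210 234  97  99 103 221 220 222 222 224 224 192 177 141 142 144 145 144 144 144 144 141 140
216 234  98  93  86 219 218 219 220 220 221 187 179 152 219 219 220 221 221 222 221 221 222
222 234  91  88  89 165 220 219 219 221 221 188 180 161 189 224 225 225 226 227 226 226 225
228 234  94  93  92  96 219 220 220 219 219 204 183 167 169 222 224 224 224 223 223 224 225
234 234  95  86  91  93 219 218 218 220 220 221 183 170 132 224 222 224 195 162 129 107  94
240 234  11  19  97  96  92  90  88  80  80  79 111 106  77  78  77  77  78  78  83  18   8
246 234  12  18  97  96  93  95  96  87  83  84  94  97  96  97  98  96  94  95  95  17  11
252 234  14  12  98  99  98  98  97  95 101 102  99  94  93  93  93  92  93  96  98  13  15
258 234  19  16 100 103 103 101  94  93  96  94  92  94 100  99 100  96  99 104 105  19  15
```

>>> {"name": "step_arm", "arguments": {"motion": "0 0 0 -0.0768 -0.16;0 0 0 -0.0768 -0.16;0 0 0 -0.0768 -0.16;0 0 0 -0.0768 -0.16;0 0 0 -0.0768 -0.16;0 0 0 -0.0768 -0.16;0 0 0 -0.0768 -0.16;0 0 0 -0.0768 -0.16;0 0 0 -0.0768 -0.16;-0.3 0.2 0 0 -0.16;-0.59 0.38 0 0 -0.16;-0.59 0.38 0 0 -0.16;-0.59 0.38 0 0 -0.16;-0.3 0.18 0 0 -0.16;0 0 0 0 -0.16;0 0 0 0 -0.16;0 0 0 0 -0.16"}}

```text
clock: 21.7
tool_pos: [0.5211, -0.2966, 0.183]
orientation: [0.918, 0.397, -0.0, -0.001]
ft_force: [-0.9, 0.5, -0.3]
grip_width: 0.419
gripper_force: 0.0
```

```bash
cat > wing.py <<'E'
from h import *
c,s=np.cos(np.radians(-10.35)),np.sin(np.radians(-10.35))
n=np.array([-.5*c,-.5*s,.866]);ey=np.array([-s,c,0]);ex=np.array([.866*c,.866*s,.5]);H=np.array([.5472,-.2306,.078])
def pl(px,st,h):  # pixels -> plate x,y on the plane h above the plate
    o,v=rays("wrist",px,st); t=((H+h*n-o)@n)/(v@n); P=o+v*t[:,None]-H; return np.c_[P@ex,P@ey]*1000
E
python3 - <<'E'
from wing import *
# left wing: left edge of top strip in w9
st=observe(); w=capture("wrist"); cv2.imwrite("pics/w10.png",w[:,:,::-1])
Rt=H-.07*ey; rel([.5218,-.2971,.094],46.8,st)
x,y=proj("wrist",[Rt+.034*n],st)[0].astype(int)
for th in (.93,): 
    d=np.cos(th)*ex+np.sin(th)*ey; print(proj("wrist",[Rt+.034*n+.022*d,Rt+.034*n-.022*d,Rt+.034*n],st))
for r in range(y-36,y+37,6): print(r,x-40," ".join("%3d"%v for v in w[r,x-40:x+41:4,2]))
E
```

```text
clock 21.7 tcp [ 0.5211 -0.2966  0.183 ] phi 46.79 tilt [-0.0014  0.0012 -1.    ] shift units [0.0022 0.0209 1.7797] turn units -0.0001
[[270.8523 197.9665]
 [271.1097 241.2492]
 [270.9861 220.6152]]
184 230 217 218 220 212 215 219 218 143 139 135 136 130 214 213 218 213 215 219 219 218 218
190 230 220 218 218 220 213 216 220 217 139 139 136 151 137 128  91 218 214 217 220 218 217
196 230 218 219 216 218 219 212 216 220 216 219 152 144 120  79  69  72 134 211 218 218 219
202 230  72 216 220 216 218 219 212 216 220 178 208 160  76  72  70 106  76 137 216 218 218
208 230  74  71 214 220 214 219 219 214 217 184 173 139  76  70  72 107 110 112 215 217 219
214 230  75  74  72 214 219 216 219 220 213 195 172 141  76  71  72 105 107 137 134 218 218
220 230  75  73  74  74 214 220 215 219 219 198 171 145  76  71  72 136 138 135 137 145 216
226 230  96  74  74  74  73 214 220 214 219 207 170 146  74  70  71 140 135 140 135 135 216
232 230  94  95  71  73  76  73 190 220 214 213 169 148  73  69 215 138 142  91  52  56  57
238 230  88  13  68  73  77  56  56 185 220 215 170 151  72 118  78  55  53  56  54  56  44
244 230  15  20  25  95  97  95  93  86 181 113  87  84  88  84  85  79  55  53  55  55  28
250 230  19  21  13  90  92  98  99  94  90  87  93  94  84  87  90  80  82  55  55  54  29
256 230  19  18  16  90  89  92  93  98  97  94  89  85  95  90  82  88  85  84  56  55  31
```

The right wing's top strip runs nearly straight down the picture at columns 267–275, as predicted (271). I'm repeating the same sequence here.

>>> {"name": "step_arm", "arguments": {"motion": "0 0.02 0.5 0 -0.16;0 0 0.5 0 -0.16;0 0 0.4 0 -0.16;0 0 0.25 0 -0.16;0 0 0.12 0 -0.16;0 0 0 0 -0.5;0 0 0 0 -0.5;0 0 0 0 -0.5;0 0 0 0 -0.5;0 0 0 0 -0.5;0 0 0 0 -0.5", "squeeze": 10}}

```text
clock: 22.67
tool_pos: [0.5222, -0.2983, 0.0961]
orientation: [0.918, 0.397, 0.0, 0.0]
ft_force: [0.4, 0.4, 0.6]
grip_width: 0.251
gripper_force: 0.0
```

>>> {"name": "step_arm", "arguments": {"motion": "0 0 0 0.074 -0.5;0 0 0 0.074 -0.5;0 0 0 0.074 -0.5;0 0 0 0.074 -0.5;0 0 0 0.074 -0.5;0 0 0 0 -0.5"}}

```text
clock: 23.17
tool_pos: [0.5205, -0.2974, 0.0956]
orientation: [0.994, 0.114, -0.001, -0.001]
ft_force: [-7.3, 2.8, 3.8]
grip_width: 0.25
gripper_force: 3.4
```

>>> {"name": "step_arm", "arguments": {"motion": "0 0 0 0.073 -0.5;0 0 0 0.073 -0.5;0 0 0 0.073 -0.5;0 0 0 0.073 -0.5;0 0 0 0 -1;0 0 0 0 -1;0 0 0 0 -1;0 0 0 0 -1;0 0 0 0 -1;0 0 0 0 -1;0 0 0 0.03 -1;0 0 0 0 -1;0 0 0 0 -1", "squeeze": 25}}

```text
clock: 24.25
tool_pos: [0.5222, -0.2979, 0.096]
orientation: [0.991, -0.135, 0.0, -0.0]
ft_force: [-0.2, 5.3, 6.9]
grip_width: 0.114
gripper_force: 25.6
```

>>> {"name": "step_arm", "arguments": {"motion": "0 0 0 0 -0.3;0 0 0 0 -0.3;0 0 0 0 -0.3;0 0 0 0 -0.3;0 0 0 0 -0.3;0 0 -0.3 0 -0.16;0 0 -0.6 0 -0.16;0 0 -0.7 0 -0.16;0 0 -0.7 0 -0.16;0.2 -0.5 -0.5 0.03 -0.16;0.2 -0.5 0 0.03 -0.16;0 -0.4 0 0 -0.16;0 0 0 0 -0.16;0 0 0 0 -0.16"}}

```text
clock: 25.42
tool_pos: [0.5629, -0.2369, 0.2354]
orientation: [0.984, -0.18, -0.0, 0.0]
ft_force: [-1.1, -0.7, -0.3]
grip_width: 0.419
gripper_force: 0.0
```

Run:
```python
from wing import *
st=observe(); w=capture("wrist"); cv2.imwrite("pics/w11.png",w[:,:,::-1]); rel(H+[0,0,.15],-10.35,st); print(st["ft_force"])
t=capture("top"); cv2.imwrite("pics/t11.png",t[:,:,::-1])
g=cv2.GaussianBlur(w[:,:,2],(3,3),0).astype(float)
for nm,yb in (("L",.07),("R",-.07)):
    B=H+yb*ey
    # sample rows: profile across the wing (plate y) at several plate x on the top face
    for xs in np.arange(-.016,.0161,.004):
        ys=np.arange(-.016,.01605,.001); P=B+.034*n+xs*ex+ys[:,None]*ey; px=proj("wrist",P,st)
        print(nm,"%4d"%round(xs*1000)," ".join("%3d"%v for v in cv2.remap(g.astype(np.float32),px[:,0].astype(np.float32),px[:,1].astype(np.float32),1)[:,0]))
print("pin top px",proj("wrist",[H+.038*n,H],st))
```

```text
clock 25.42 tcp [ 0.5629 -0.2369  0.2354] phi -20.80 tilt [-0.0002 -0.0001 -1.    ] shift units [-0.338  -0.0055  0.1481] turn units -0.1161
[-1.0774 -0.737  -0.2679]
L  -16  10  11  11  11  11  11  12  13  12  15  31  62 104 141 167 181 187 191 187 173 158 150 149 147 146 145 145 141 128 108  85  65  55
L  -12  13  13  12  11  11  13  19  28  45  67  92 117 141 161 174 182 187 192 200 212 222 226 227 228 229 229 228 226 213 175 134 109 101
L   -8  12  12  20  45  85 118 128 111  92  90 101 120 142 161 175 182 187 193 201 212 223 227 228 228 228 228 229 227 213 176 128 103  97
L   -4  48  97 154 194 198 165 118  89  83  89 101 120 141 160 174 182 187 193 202 213 223 228 228 229 228 228 228 226 211 175 130 104  99
L    0 209 226 225 199 154 109  86  81  84  89 102 121 142 162 176 183 188 194 203 214 224 228 229 230 230 229 230 228 212 173 130 102  97
L    4 233 223 189 140 100  83  81  82  85  90 102 121 142 162 175 181 187 194 203 214 223 228 229 229 229 229 229 229 214 173 129 103  96
L    8 224 194 145 103  83  80  81  83  85  91 103 121 143 163 176 184 190 195 203 214 223 227 228 
[... 922 characters left out ...]
82 165 170 180 186 192 197 199 194 180 163 155 163 189 217 231 233 233 233 233 233 232 232
R    4 230 230 230 230 230 230 230 230 228 211 182 165 170 180 187 193 197 199 194 180 163 153 152 165 193 219 229 230 230 230 229 230 230
R    8 224 225 229 231 230 228 226 226 226 210 181 165 170 181 187 193 199 201 195 180 164 154 151 157 179 207 226 230 230 230 230 230 229
R   12 158 155 158 164 168 166 161 158 162 165 161 160 169 180 187 193 198 201 196 181 165 155 152 158 180 210 229 233 233 232 233 233 232
R   16 147 147 147 147 147 148 148 147 145 141 140 152 169 180 187 192 199 202 196 181 164 155 152 156 175 203 222 228 229 229 229 229 229
pin top px [[276.6584 238.2754]
 [273.3501 212.0866]]
```

Both wings' edges run parallel to the plate's x axis at a constant offset from -12 to +16 mm, so both are at their stops. The pin is seated, nothing is touched and the gripper is clear above. I'm handing in.

```bash
python3 -c "
from bench import finish_job
print(finish_job())"
```

```text
the job is handed in; nothing more can be done
None
```

The straight-grip pin is in the plate's hole with its collar on the plate, both wing bolts are turned to their stops (left first, then right), and I handed the job in at about 25 s; the hand-in returned no verdict.

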